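Shut down the ultrasonic cleaner and hold its lid open

ROBOT

A 6-joint arm with a two-finger parallel gripper is mounted at the origin on the work surface. World frame = base frame: x ahead of the robot, y to its left, z up, the work surface at z = 0. Lengths are in m, angles in degrees, forces in N, time in s.
With the tool pointing down it reaches from about 0.4 to 0.825 m from the base axis. Payload 7 kg.
Tool frame: the origin (TCP) lies midway between the tips of the shut fingers; the grasp point (between the pads) lies 19 mm behind it (r.hold_point_z is the distance from the TCP to the grasp point, in m); x points along the fingers, y is the direction in which the jaws open and shut, and the axes are right-handed (so a half turn about x gives the same grasp; the last joint's range is limited). The gripper opens to 88 mm and grips with 3 to 60 N. Pads are 19 mm wide; open, the fingers measure 130 mm over their backs; the gripper's body (78 mm by 193 mm) begins 47 mm behind the grasp point.
Start: joints at [81.079, 20.546, 0.682, 0, -70.136, -16.507], TCP at [0.29, 0.61, 0.227] pointing down, gripper open.
Joint ranges: [-176.03, 176.03], [-82.01, 121.73], [-58.28, 71.71], [-173.87, 95.51], [-174.79, -0.11], [-173.66, 173.66]. Speed limits (degrees/s): [136.94, 136.94, 172.46, 180, 180, 180].

INTERFACE

Orientations are given as [roll, pitch, yaw] about the fixed x, y, z axes, in that order (R = Rz(yaw) Ry(pitch) Rx(roll)).
In Python, from plant import r, viewer, order gives the robot as it stands. The module is installed in compiled form; this text tells all that it offers.
- The arm moves only by the shell command python3 -m creep 'ROWS' [FORCE]. ROWS is JSON, a list of rows, each an object of numbers: "ax", "ay", "az": the turn, a rotation vector about the tool's x, y, z in degrees; "tx", "ty", "tz": the shift along the tool's x, y, z in m; "fingers": the finger opening in m, from 0 to 0.0876. A call has 1 to 5 rows; each row is the pose to reach, as a shift and turn from the pose commanded when the call began, along the tool's axes at that moment; what a row does not reach only later rows make up. A row lasts 1/10 s, in which the tool goes at most 50 mm and 8.59 degrees, less where a joint would pass 70% of its speed; a pose out of reach is approached as far as the arm can. A call with a gripper value outside its range is refused whole. The fingers move at their own pace and stop on an object; FORCE is the grip in N (left out, the last holds). Time passes only in rows, so rows that repeat a pose let the fingers close. It gives the time, the measured TCP pose, the force and the opening at its end, in the units of the state.
- r.get_state(): the state, without advancing time (a new reading comes with each control period).
- viewer.capture(name): name is "scene" or "top" or "wrist"; returns a dict with "pixels" (420x560x3 uint8, blue, green, red), "depth" (420x560 float32, m along the optical axis (not along the pixel's ray), 0 where there is no reading), "fx", "fy", "cx", "cy" (pixels), "k1" (the pictures are not rectified: a ray, as slopes to the right and down, at radius r is drawn at 1 + k1 r^2 times it, then the intrinsics apply), "rvec" (rotation vector, rad) and "tvec" (3), from world to camera coordinates, as OpenCV has them; the wrist camera has in their place "T_tool_cam" (4x4, takes a point from camera to tool coordinates, whose origin is the TCP and whose axes are the tool frame's). Camera axes: x right, y down, z forward; pixel columns grow to the right and rows downward; lengths in m; the calibration is good to about 2 mm. A picture is of the moment at which its call begins: read the wrist's pose just before it.
- order.close_job(): hands the job in, once; it reports no verdict.
The state is a dict: "time_s": time; "joints": joint angles; "qd": joint speeds; "joint_torque": joint torques, N m; "tcp_pos": TCP position; "eef_rot": TCP orientation; "contact_force": force on the tool from outside, world axes, zero at the start; "moment": the same for the moment, N m; "gripper_width": finger opening in m.
Only numpy, scipy, OpenCV 4.12 (cv2) and the standard library are available. Lean on these libraries where they do the work, as an engineer would, in place of code of your own. Each camera call takes 0.05 s, during which the arm holds its last target.

TASK

The cleaning cycle is over: on the ultrasonic cleaner press the red stop key, then the orange heater key, then the white power key, one at a time, each fully down and let up again, with the lid still shut; do not press the green start key. Then lift the lid and hold it open at 60 degrees from shut, so that the board can be taken out of the basket; it falls shut by itself, so do not let it drop, and finish while still holding it there, steady. Leave everything else on the bench where it is.

Things in the scene. Friction and masses are not known exactly. Their poses are not given: they have to be found in the camera images.
- cleaner: ultrasonic cleaner, steel tub 242 (x) x 260 (y) x 150 mm, fixed to the bench: key panel along its -x edge (robot's side), lid over the tank behind it. Origin on the bench under its centre; +x from keys to hinge, +y along the keys to the left. In this frame, x and z: key tops -0.0935, 0.151; hinge axis 0.108, 0.152; handle bar (lid shut) -0.035, 0.204
- lid_hinge (a point): middle of the hinge axis (parallel to the cleaner's y) at the rear of the lid; does not move
- lid_handle (a point): middle of the lid's black handle bar: round, 12 mm thick, along the cleaner's y, 100 mm clear between its posts, 35 mm free height under it. Lid shut, it is 143 mm in front of the hinge axis and 52 mm above it; it turns about the hinge with the lid, and so do the point's axes (parallel to the cleaner's when shut)
- lid (a joint): opening angle of the lid: 0 shut (level), grows as its front edge rises and swings to the rear, stop at 1.3 rad. Lid 168 x 250 x 13 mm, 0.35 to 0.6 kg, white frame with a window; nothing holds it open: let go at any angle, it falls shut. Its front edge lies 25 mm in front of the bar
- key_stop_top (a point): centre of the top face of the red key (stop), moves with it; cap 22 x 26 mm (x, y), 9 mm above the panel; its z is the panel's normal, leaning 10 degrees to the robot's side. Four keys in one row along the cleaner's y, at y = 0.096 green, 0.048 red, -0.048 orange, -0.096 white
- key_stop (a joint): travel of the red key: 0 up, 0.005 m fully down; a spring pushes it back up (1.2 N to start it, 4 N fully down). It counts as pressed from 0.0035 m and as let up again below 0.0015 m
- key_heater_top (a point): centre of the top face of the orange key (heater off), moves with it; cap 22 x 26 mm (x, y), 9 mm above the panel; its z is the panel's normal, leaning 10 degrees to the robot's side. Four keys in one row along the cleaner's y, at y = 0.096 green, 0.048 red, -0.048 orange, -0.096 white
- key_heater (a joint): travel of the orange key: 0 up, 0.005 m fully down; a spring pushes it back up (1.2 N to start it, 4 N fully down). It counts as pressed from 0.0035 m and as let up again below 0.0015 m
- key_power_top (a point): centre of the top face of the white key (power off), moves with it; cap 22 x 26 mm (x, y), 9 mm above the panel; its z is the panel's normal, leaning 10 degrees to the robot's side. Four keys in one row along the cleaner's y, at y = 0.096 green, 0.048 red, -0.048 orange, -0.096 white
- key_power (a joint): travel of the white key: 0 up, 0.005 m fully down; a spring pushes it back up (1.2 N to start it, 4 N fully down). It counts as pressed from 0.0035 m and as let up again below 0.0015 m
- key_start_top (a point): centre of the top face of the green key (start: not to be pressed), moves with it; cap 22 x 26 mm (x, y), 9 mm above the panel; its z is the panel's normal, leaning 10 degrees to the robot's side. Four keys in one row along the cleaner's y, at y = 0.096 green, 0.048 red, -0.048 orange, -0.096 white
- key_start (a joint): travel of the green key: 0 up, 0.005 m fully down; a spring pushes it back up (1.2 N to start it, 4 N fully down). It counts as pressed from 0.0035 m and as let up again below 0.0015 m
- spray_can: yellow and orange contact-cleaner can, 64 mm across, 190 mm tall, standing; origin at the centre of its underside; a bystander, loose on the bench
- flux_jar: amber jar with a black cap, 60 mm across, 75 mm tall, standing; origin at the centre of its underside; a bystander, loose on the bench
- phone: black phone lying flat, 72 x 150 x 9 mm (x, y, z); origin at the centre of its underside; a bystander, loose on the bench
- drive: black external disk with a paper label, 80 x 115 x 16 mm; origin at the centre of its underside; a bystander, loose on the bench
- screwdriver: red-handled screwdriver lying flat, 170 mm long along its own x, handle to -x; a bystander, loose on the bench
- motherboard: blue circuit board lying flat, 90 x 150 x about 10 mm; origin at the centre of its underside; a bystander, loose on the bench
- fan_cooler: dark blower fan 70 x 70 x 14 mm with a copper heat pipe reaching 100 mm from its origin along its own -x; origin under the centre of the fan; a bystander, loose on the bench
- usb_meter: small blue meter, 32 x 66 x 14 mm; origin at the centre of its underside; a bystander, loose on the bench

How it is judged (in metres and radians):
On the way, in this order (a step that is already met when the one before it is completed fails the run):
1. the red stop key is pressed down, with the lid shut (value of joint key_stop above 0.0035 m and value of joint lid below 0.06 rad and value of joint each of key_heater, key_power below 0.0015 m), for 0.02 s.
2. the red stop key is let up again, with the lid still shut (value of joint key_stop below 0.0015 m and value of joint lid below 0.06 rad), for 0.02 s.
3. the orange heater key is pressed down, with the lid shut (all of step 2 and value of joint key_heater above 0.0035 m and value of joint key_power below 0.0015 m), for 0.02 s.
4. the orange heater key is let up again, with the lid still shut (value of joint key_heater below 0.0015 m and value of joint lid below 0.06 rad), for 0.02 s.
5. the white power key is pressed down, with the lid shut (all of step 4 and value of joint key_power above 0.0035 m and value of joint key_stop below 0.0015 m), for 0.02 s.
6. the white power key is let up again, with the lid still shut (value of joint key_power below 0.0015 m and value of joint lid below 0.06 rad), for 0.02 s.
7. the lid is lifted and held by the gripper at 60 degrees, give or take 6 (value of joint lid between 0.942 and 1.152 rad and contact force between the fingers and lid above 0.3 N), for 0.3 s.
At the end, for the whole second after the job is handed in: Through the last second the lid stands at 60 degrees (between 54 and 66), still (under 0.1 rad/s), carried by the robot's fingers (more than 0.3 N of contact) and by nothing else on the bench, with all four keys up (all of step 7 and velocity of joint lid between -0.1 and 0.1 rad/s and value of joint each of key_stop, key_heater, key_power, key_start below 0.0015 m and contact force between each of spray_can, flux_jar, phone, drive, screwdriver, motherboard, fan_cooler, usb_meter and lid below 0.1 N); the arm keeps its last pose, push and grip.
It fails at once if the green start key is pressed (value of joint key_start above 0.002 m).
It fails at once if two keys are down at once (value of joint each of key_stop, key_heater above 0.0025 m or value of joint each of key_stop, key_power above 0.0025 m or value of joint each of key_heater, key_power above 0.0025 m).
It fails at once if the lid is dropped (closes faster than 1.5 rad/s) (velocity of joint lid below -1.5 rad/s).
It fails at once if something else on the bench is shifted by more than 25 mm (distance of any of spray_can, flux_jar, phone, drive, screwdriver, motherboard, fan_cooler, usb_meter from where it was at the start of the episode above 0.025 m).
It fails at once if the can or the jar is tipped over (angle between any of spray_can, flux_jar's own z axis and vertical above 0.4 rad).
It also fails if it takes over 51 s, if anything falls off the work surface, if the arm or the gripper's body presses on something with over 40 N, if the wrist force passes 120 N, or if a joint passes its speed limit or range.

## Working session

There is one attempt and no reset: what is moved stays moved. The work goes in short steps, Python scripts to look and compute and a shell command to move; the robot and the scene stay as the last step left them, time stands still between calls to the robot, and variables do not carry over. Pictures are saved under pics/ and viewed, and the job is handed in when it is done.

```bash
mkdir -p pics; ls
python3 - <<'E'
from plant import r,viewer,order
import cv2
print(r.get_state(), r.hold_point_z)
for n in("scene","top","wrist"):
    c=viewer.capture(n); cv2.imwrite(f"pics/{n}0.png",c["pixels"])
    print(n,{k:v for k,v in c.items() if k not in("pixels","depth")})
E
```

```text
pics
{'time_s': 0.0, 'joints': array([ 8.10783496e+01,  2.05902753e+01,  6.34391629e-01, -1.74275228e-02,
       -7.01354992e+01, -1.65063614e+01]), 'qd': array([ 0.0579913 ,  0.02044298, -0.11908323,  0.05286335, -0.0424647 ,
       -0.03212809]), 'joint_torque': array([-2.02747979e-03, -5.82716238e+01,  2.93054706e+01,  6.99694276e+00,
        6.95110793e-03, -1.55839580e-04]), 'tcp_pos': array([0.28966727, 0.60916031, 0.22564894]), 'eef_rot': array([  96.34366669,   89.90715969, -109.09027999]), 'contact_force': array([-0.24791602,  0.15281749,  0.94873221]), 'moment': array([-0.03255417,  0.00826438, -0.02782199]), 'gripper_width': 0.08768580046911925} 0.0188
scene {'fx': 447.77650797994215, 'fy': 447.77650797994215, 'cx': 285.17863765584235, 'cy': 203.35182884120093, 'k1': 0.029758229131121132, 'rvec': array([ 2.28680662,  0.95560033, -0.34593244]), 'tvec': array([-0.41900657, -0.22141718,  1.56192275])}
top {'fx': 476.46806423905576, 'fy': 476.46806423905576, 'cx': 278.89680301322403, 'cy': 212.98428996478592, 'k1': -0.1533590111359683, 'rvec': array([ 2.00454282, -2.21462841,  0.23785887]), 'tvec': array([0.08461844, 0.57281288, 1.24629144])}
wrist {'fx': 294.9976565951582, 'fy': 294.9976565951582, 'cx': 275.1887364556186, 'cy': 210.39299121306783, 'k1': -0.019962583355240333, 'T_tool_cam': array([[ 7.22464512e-04, -3.03858133e-01,  9.52717016e-01,
        -1.58995822e-01],
       [ 9.99999637e-01,  6.49200505e-04, -5.51264843e-04,
        -1.32412591e-03],
       [-4.50998062e-04,  9.52717069e-01,  3.03858492e-01,
        -8.31687928e-02],
       [ 0.00000000e+00,  0.00000000e+00,  0.00000000e+00,
         1.00000000e+00]])}
```

View pics/scene0.png

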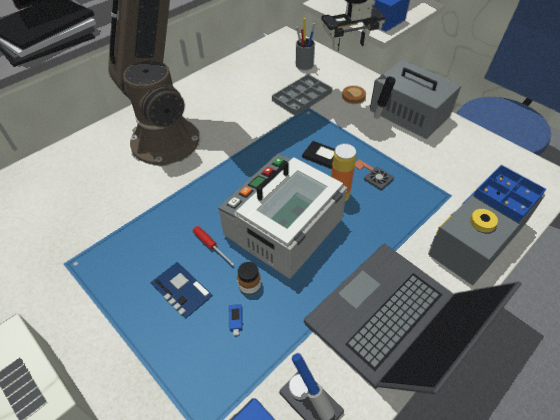

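View pics/top0.png

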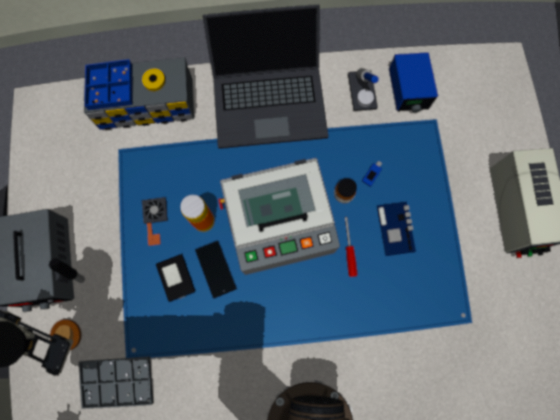

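View pics/wrist0.png

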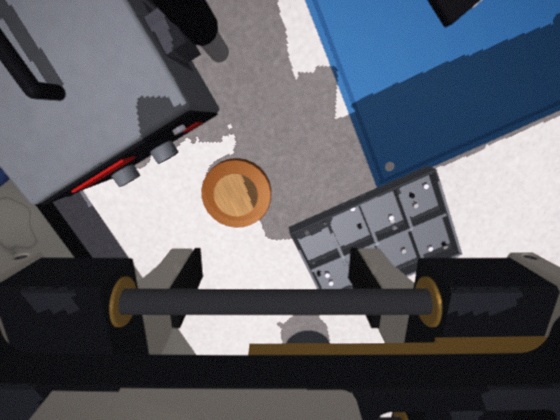

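Scene: the keys run from white at (233,202) to green at (279,162). Top: green (251,256), red (270,252), orange (306,243), white (325,239), with the handle bar near (283,222). Next I'll segment and triangulate these.

```bash
cat > h.py <<'E'
import numpy as np,cv2
from scipy.spatial.transform import Rotation as Rn
from plant import r,viewer,order
def cam(n):
    s=r.get_state(); c=viewer.capture(n)
    if n=="wrist":
        Rt=Rn.from_euler('xyz',s["eef_rot"],degrees=True).as_matrix()
        T=np.eye(4);T[:3,:3]=Rt;T[:3,3]=s["tcp_pos"]
        c["Twc"]=T@c["T_tool_cam"]
    else:
        R=cv2.Rodrigues(c["rvec"])[0];T=np.eye(4);T[:3,:3]=R.T;T[:3,3]=-R.T@c["tvec"];c["Twc"]=T
    return c
def und(c,p):
    d=(np.atleast_2d(p)-[c["cx"],c["cy"]])/[c["fx"],c["fy"]]
    u=d.copy()
    for _ in range(30): u=d/(1+c["k1"]*(u**2).sum(1,keepdims=True))
    return u
def rays(c,p):
    u=und(c,p); d=np.c_[u,np.ones(len(u))]@c["Twc"][:3,:3].T
    return c["Twc"][:3,3],d
def onz(c,p,z):
    o,d=rays(c,p); return o+d*((z-o[2])/d[:,2:])
def tri(c1,p1,c2,p2):
    o1,d1=rays(c1,p1);o2,d2=rays(c2,p2);out=[]
    for a,b in zip(d1,d2):
        s=np.linalg.lstsq(np.c_[a,-b],o2-o1,rcond=None)[0]
        A=o1+a*s[0];B=o2+b*s[1];out.append(np.r_[(A+B)/2,np.linalg.norm(A-B)])
    return np.array(out)
def proj(c,P):
    Ti=np.linalg.inv(c["Twc"]);q=np.atleast_2d(P)@Ti[:3,:3].T+Ti[:3,3]
    u=q[:,:2]/q[:,2:];u=u*(1+c["k1"]*(u**2).sum(1,keepdims=True))
    return u*[c["fx"],c["fy"]]+[c["cx"],c["cy"]]
def dep(c,p):
    o=c["Twc"]; u=und(c,p); z=np.array([c["depth"][int(round(y)),int(round(x))] for x,y in np.atleast_2d(p)])[:,None]
    return (np.c_[u,np.ones(len(u))]*z)@o[:3,:3].T+o[:3,3]
def blob(c,lo,hi,roi,amin=8):
    hsv=cv2.cvtColor(c["pixels"],cv2.COLOR_BGR2HSV)
    m=cv2.inRange(hsv,lo,hi); x0,y0,x1,y1=roi; k=np.zeros_like(m);k[y0:y1,x0:x1]=m[y0:y1,x0:x1]
    n,l,st,ce=cv2.connectedComponentsWithStats(k)
    return [(st[i,4],ce[i].round(1),st[i,:4]) for i in range(1,n) if st[i,4]>=amin]
E
python3 - <<'E'
from h import *
t=cam("top");s=cam("scene")
for c,n,roi in((t,"top",(235,225,345,275)),(s,"scene",(215,145,295,220))):
    x0,y0,x1,y1=roi
    cv2.imwrite(f"pics/{n}z.png",cv2.resize(c["pixels"][y0-20:y1+20,x0-10:x1+30],None,fx=5,fy=5,interpolation=cv2.INTER_CUBIC)[:600,:800])
    for nm,lo,hi in(("green",(45,100,50),(85,255,255)),("red",(0,150,80),(5,255,255)),("red2",(172,150,80),(180,255,255)),("orange",(6,150,120),(20,255,255)),("white",(0,0,150),(180,60,255))):
        for b in blob(c,lo,hi,roi): print(n,nm,b, onz(c,b[1],0.151).round(4) , dep(c,b[1]).round(3))
E
```

```text
top green (np.int32(167), array([287.7, 246.8]), array([280, 241,  17,  13], dtype=int32)) [[0.4701 0.0157 0.151 ]] [[0.471 0.016 0.144]]
top green (np.int32(90), array([250.7, 255.7]), array([245, 251,  12,  11], dtype=int32)) [[0.4569 0.1104 0.151 ]] [[0.457 0.111 0.147]]
top red (np.int32(76), array([269.4, 251.4]), array([264, 247,  12,  10], dtype=int32)) [[0.4631 0.0627 0.151 ]] [[0.464 0.063 0.148]]
top orange (np.int32(94), array([306.4, 242.5]), array([301, 238,  12,  10], dtype=int32)) [[ 0.4763 -0.0323  0.151 ]] [[ 0.477 -0.033  0.147]]
top white (np.int32(855), array([264.3, 232. ]), array([235, 225,  86,  21], dtype=int32)) [[0.5136 0.0708 0.151 ]] [[0.511 0.071 0.164]]
top white (np.int32(75), array([324.5, 237.9]), array([320, 234,  10,   9], dtype=int32)) [[ 0.4833 -0.0793  0.151 ]] [[ 0.483 -0.079  0.154]]
scene green (np.int32(52), array([278. , 161.6]), array([273, 158,  11,   8], dtype=int32)) [[0.4641 0.1017 0.151 ]] [[0.462 0.104 0.148]]
scene green (np.int32(85), array([256.8, 181.4]), array([250, 177,  15,  10], dtype=int32)) [[0.4783 0.0068 0.151 ]] [[0.47  0
[... 169 characters left out ...]
t32(42), array([245.4, 191.1]), array([240, 187,  11,   9], dtype=int32)) [[ 0.483 -0.039  0.151]] [[ 0.482 -0.038  0.15 ]]
scene white (np.int32(153), array([219.9, 156.7]), array([215, 150,  14,  17], dtype=int32)) [[ 0.3321 -0.0037  0.151 ]] [[ 0.197  0.084 -0.003]]
scene white (np.int32(862), array([265.2, 201.2]), array([235, 158,  60,  62], dtype=int32)) [[ 0.5466 -0.0253  0.151 ]] [[ 0.551 -0.029  0.158]]
scene white (np.int32(223), array([272.8, 183.9]), array([262, 171,  24,  28], dtype=int32)) [[0.5159 0.0317 0.151 ]] [[0.522 0.026 0.16 ]]
scene white (np.int32(59), array([233.6, 200.7]), array([228, 197,  12,   9], dtype=int32)) [[ 0.4865 -0.0837  0.151 ]] [[ 0.485 -0.082  0.149]]
```

View zooms.

Run:
```python
from h import *
t=cam("top");s=cam("scene")
T=np.array([[250.7,255.7],[269.4,251.4],[306.4,242.5],[324.5,237.9]]);S=np.array([[278,161.6],[267.8,171.3],[245.4,191.1],[233.6,200.7]])
X=tri(t,T,s,S);print(X.round(4))
for P,nm in((onz(t,T,.151),'top'),(onz(s,S,.151),'scene'),(X[:,:3],'tri')):
    ys=np.array([.096,.048,-.048,-.096]); A=np.polyfit(ys,P[:,:2],1); u=A[0];yaw=np.degrees(np.arctan2(-u[0],u[1]));a=np.radians(yaw)
    ex=np.array([np.cos(a),np.sin(a)]); print(nm,'scale',np.linalg.norm(u),'yaw',yaw,'mid',A[1],'origin',A[1]+.0935*ex)
```

```text
[[ 0.4574  0.1098  0.1409  0.0027]
 [ 0.4641  0.0622  0.1402  0.0014]
 [ 0.4771 -0.0336  0.1421  0.0015]
 [ 0.4836 -0.0805  0.1461  0.0018]]
top scale 0.9978612883133695 yaw 7.9394947973050005 mid [0.46988297 0.01537055] origin [0.56248672 0.02828545]
scene scale 0.9746017959925544 yaw 6.9170300407270435 mid [0.47629017 0.0084441 ] origin [0.56910964 0.01970448]
tri scale 1.00214180639867 yaw 7.8163414151738655 mid [0.47055468 0.01446983] origin [0.56318598 0.02718566]
```

View pics/topz.png

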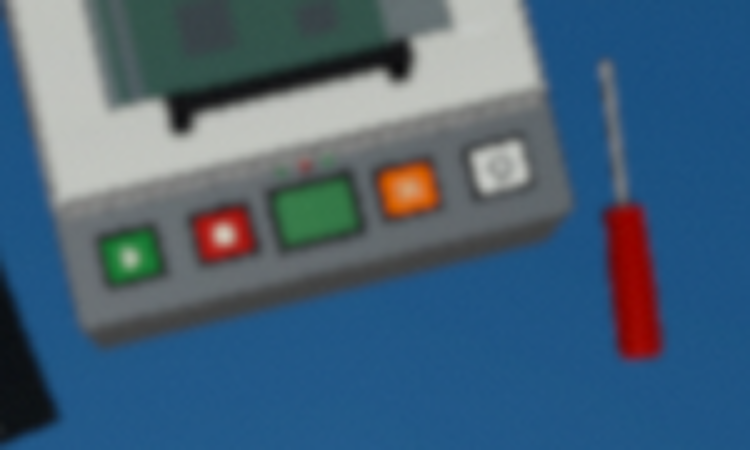

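View pics/scenez.png

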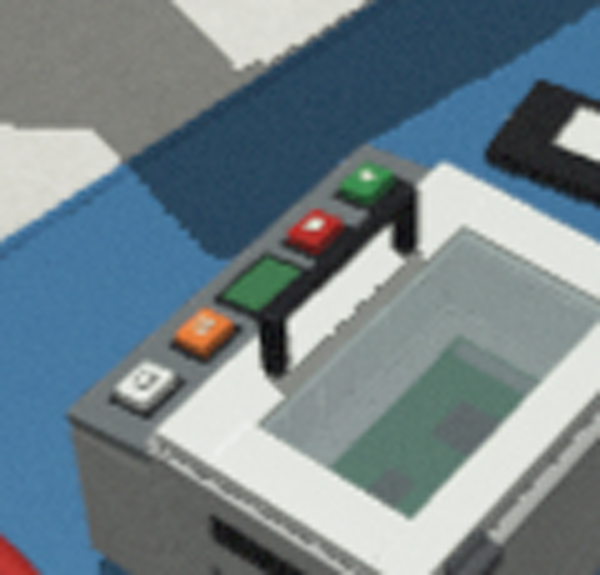

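Run:
```python
from h import *
s=r.get_state()
R=Rn.from_euler('xyz',s["eef_rot"],degrees=True).as_matrix();print(R.round(3))
t=cam("top")
o=np.array([.5625,.0283]);a=np.radians(7.9);M=np.array([[np.cos(a),-np.sin(a)],[np.sin(a),np.cos(a)]])
im=t["pixels"].copy()
for x,y,z in [(-.035,-.05,.204),(-.035,.05,.204),(-.035,0,.204),(.108,.12,.152),(.108,-.12,.152),(-.0935,.048,.151),(-.0935,-.096,.151),(-.06,.125,.165),(-.06,-.125,.165)]:
    p=proj(t,np.r_[o+M@[x,y],z])[0];print((x,y,z),p.round(1),np.r_[o+M@[x,y],z].round(4));cv2.circle(im,tuple(int(v) for v in p.round()),1,(255,0,255),-1)
cv2.imwrite("pics/topchk.png",cv2.resize(im[140:290,200:400],None,fx=4,fy=4,interpolation=cv2.INTER_CUBIC))
```

```text
[[-0.    -0.429 -0.903]
 [-0.    -0.903  0.429]
 [-1.     0.    -0.   ]]
(-0.035, -0.05, 0.204) [302.4 215.8] [ 0.5347 -0.026   0.204 ]
(-0.035, 0.05, 0.204) [262.4 225.3] [0.521 0.073 0.204]
(-0.035, 0, 0.204) [282.4 220.6] [0.5278 0.0235 0.204 ]
(0.108, 0.12, 0.152) [224.4 182.7] [0.653 0.162 0.152]
(0.108, -0.12, 0.152) [313.9 161.9] [ 0.686  -0.0757  0.152 ]
(-0.0935, 0.048, 0.151) [269.3 251.3] [0.4633 0.063  0.151 ]
(-0.0935, -0.096, 0.151) [324.7 238. ] [ 0.4831 -0.0796  0.151 ]
(-0.06, 0.125, 0.165) [236.  244.8] [0.4859 0.1439 0.165 ]
(-0.06, -0.125, 0.165) [332.9 221.6] [ 0.5203 -0.1038  0.165 ]
```

View pics/topchk.png

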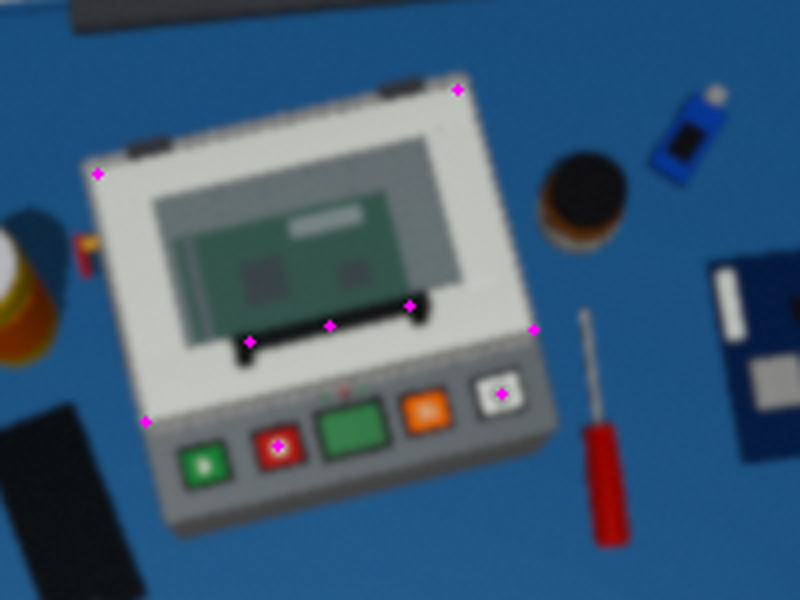

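The model points fall on the red and white keys, the hinge line and the handle bar within about 1–2 px. I'll use cleaner origin ≈ (0.5625, 0.0283) and yaw 7.9°. Next I'll plan the first transfer.

```bash
cat >> h.py <<'E'
O=np.array([.5625,.0283,0]);YAW=7.9
Rc=Rn.from_euler('z',YAW,degrees=True).as_matrix()
def W(p): return O+Rc@np.array(p,float)
def Rtool(zang,tilt=0):
    # tool x down, z at world heading zang; then lean: tool x -> -panel normal (tilt deg, about cleaner y)
    a=np.radians(zang); z=np.array([np.cos(a),np.sin(a),0]);x=np.array([0,0,-1.]);y=np.cross(z,x)
    R=np.c_[x,y,z]; ey=Rc[:,1]
    return Rn.from_rotvec(-np.radians(tilt)*ey).as_matrix()@R
def plan(pos,R):
    s=r.get_state();R0=Rn.from_euler('xyz',s["eef_rot"],degrees=True).as_matrix()
    print("t",round(s["time_s"],2),"tcp",s["tcp_pos"].round(4),"w",round(s["gripper_width"],4),"F",s["contact_force"].round(2),"j",s["joints"].round(1))
    d=R0.T@(pos-s["tcp_pos"]);w=np.degrees(Rn.from_matrix(R0.T@R).as_rotvec())
    print("target",pos.round(4),"shift mm",(1000*d).round(1),"turn",w.round(2))
E
python3 - <<'E'
from h import *
n=np.array([-np.sin(np.radians(10)),0,np.cos(np.radians(10))])
print(Rtool(7.9,10).round(3), (Rc@n).round(3))
k=W([-.0935,.048,.151]); print(k)
plan(k+Rc@n*.1, Rtool(7.9,10))
plan(k+Rc@n*.1, Rtool(7.9,0))
E
```

```text
[[ 0.172 -0.137  0.975]
 [ 0.024  0.991  0.135]
 [-0.985  0.     0.174]] [-0.172 -0.024  0.985]
[0.46329003 0.06299339 0.151     ]
t 0.4 tcp [0.2898 0.6095 0.2264] w 0.0875 F [-0.25  0.2  -0.45] j [ 81.1  20.6   0.7  -0.  -70.1 -16.5]
target [0.4461 0.0606 0.2495] shift mm [ -22.9  428.6 -376.8] turn [146.19  -3.85 -12.79]
t 0.4 tcp [0.2898 0.6095 0.2264] w 0.0875 F [-0.25  0.2  -0.45] j [ 81.1  20.6   0.7  -0.  -70.1 -16.5]
target [0.4461 0.0606 0.2495] shift mm [ -22.9  428.6 -376.8] turn [ 1.4667e+02 -2.0000e-02 -0.0000e+00]
```

```bash
python3 -m creep '[{"tx":-0.05,"fingers":0},{"tx":-0.09,"ax":8},{"tx":-0.09,"ty":0.036,"tz":-0.03,"ax":16},{"tx":-0.09,"ty":0.072,"tz":-0.062,"ax":24},{"tx":-0.09,"ty":0.11,"tz":-0.095,"ax":32}]' 20
```

```text
invalid input
```

```bash
python3 -m creep '[{"tx":-0.05,"ty":0,"tz":0,"ax":0,"ay":0,"az":0,"fingers":0.0},{"tx":-0.09,"ty":0,"tz":0,"ax":8,"ay":0,"az":0,"fingers":0.0}]' 20
```

```text
time_s: 0.6
tcp_pos: [0.29, 0.6092, 0.3177]
eef_rot: [135.9, 89.9, -77.6]
contact_force: [0.4, 1.0, 1.1]
gripper_width: 0.0769
```

Run:
```python
from h import *
n=Rc@np.array([-np.sin(np.radians(10)),0,np.cos(np.radians(10))])
k=W([-.0935,.048,.151])
p=k+n*.1; p[2]=.315
plan(p, Rtool(7.9,0))
```

```text
t 0.6 tcp [0.29   0.6092 0.3177] w 0.0769 F [0.42 1.03 1.09] j [ 81.1  18.4   9.2   0.  -80.9 -24.5]
target [0.4461 0.0606 0.315 ] shift mm [   3.6  371.6 -432.7] turn [ 1.3864e+02 -1.1000e-01  5.0000e-02]
```

```bash
python3 -m creep '[{"tx":0,"ty":0.031,"tz":-0.036,"ax":8.5,"ay":0,"az":0,"fingers":0.0},{"tx":0,"ty":0.062,"tz":-0.072,"ax":17,"ay":0,"az":0,"fingers":0.0},{"tx":0,"ty":0.093,"tz":-0.108,"ax":25.5,"ay":0,"az":0,"fingers":0.0},{"tx":0,"ty":0.124,"tz":-0.144,"ax":34,"ay":0,"az":0,"fingers":0.0},{"tx":0,"ty":0.155,"tz":-0.18,"ax":42.5,"ay":0,"az":0,"fingers":0.0}]'
python3 - <<'E'
from h import *
n=Rc@np.array([-np.sin(np.radians(10)),0,np.cos(np.radians(10))])
k=W([-.0935,.048,.151])
p=k+n*.1; p[2]=.315
plan(p, Rtool(7.9,0))
E
```

```text
time_s: 1.1
tcp_pos: [0.3548, 0.3791, 0.3167]
eef_rot: [-43.3, 90.0, 60.4]
contact_force: [0.8, -0.1, 1.0]
gripper_width: 0.0372
t 1.1 tcp [0.3548 0.3791 0.3167] w 0.0372 F [ 0.79 -0.12  1.02] j [ 68.6   2.9 -10.1   0.  -76.9 -54.8]
target [0.4461 0.0606 0.315 ] shift mm [   1.6  -13.  -331.1] turn [ 9.584e+01  4.000e-02 -0.000e+00]
```

```bash
python3 -m creep '[{"tx":0,"ty":0,"tz":-0.045,"ax":8.5,"ay":0,"az":0,"fingers":0.0},{"tx":0,"ty":0,"tz":-0.09,"ax":17,"ay":0,"az":0,"fingers":0.0},{"tx":0,"ty":-0.003,"tz":-0.135,"ax":25.5,"ay":0,"az":0,"fingers":0.0},{"tx":0,"ty":-0.006,"tz":-0.18,"ax":34,"ay":0,"az":0,"fingers":0.0},{"tx":0,"ty":-0.008,"tz":-0.22,"ax":42.5,"ay":0,"az":0,"fingers":0.0}]'
python3 - <<'E'
from h import *
n=Rc@np.array([-np.sin(np.radians(10)),0,np.cos(np.radians(10))])
k=W([-.0935,.048,.151])
p=k+n*.06
plan(p, Rtool(7.9,10))
E
```

```text
time_s: 1.6
tcp_pos: [0.416, 0.1676, 0.317]
eef_rot: [-20.0, 89.9, 41.2]
contact_force: [2.3, 0.6, 0.1]
gripper_width: 0.0015
t 1.6 tcp [0.416  0.1676 0.317 ] w 0.0015 F [2.29 0.62 0.13] j [ 47.3  -4.5 -17.4   0.  -77.  -76. ]
target [0.453  0.0616 0.2101] shift mm [106.9 -83.4 -75.3] turn [53.19 -9.2  -4.66]
```

```bash
python3 -m creep '[{"tx":0,"ty":-0.02,"tz":-0.018,"ax":8.5,"ay":-1.5,"az":-0.7,"fingers":0.0},{"tx":0,"ty":-0.04,"tz":-0.036,"ax":17,"ay":-3,"az":-1.5,"fingers":0.0},{"tx":0,"ty":-0.06,"tz":-0.055,"ax":25.5,"ay":-4.5,"az":-2.2,"fingers":0.0},{"tx":0,"ty":-0.083,"tz":-0.075,"ax":34,"ay":-6,"az":-3,"fingers":0.0},{"tx":0.02,"ty":-0.083,"tz":-0.075,"ax":42.5,"ay":-7.4,"az":-3.7,"fingers":0.0}]'
python3 - <<'E'
from h import *
n=Rc@np.array([-np.sin(np.radians(10)),0,np.cos(np.radians(10))])
k=W([-.0935,.048,.151])
p=k+n*.05
plan(p, Rtool(7.9,10))
E
```

```text
time_s: 2.1
tcp_pos: [0.4551, 0.0621, 0.2989]
eef_rot: [-5.0, 81.6, 13.8]
contact_force: [-0.0, 0.6, 0.7]
gripper_width: 0.0004
t 2.1 tcp [0.4551 0.0621 0.2989] w 0.0004 F [-0.05  0.64  0.66] j [  35.2   -8.7  -25.2    3.3  -65.8 -107.5]
target [0.4547 0.0618 0.2002] shift mm [ 97.6   1.1 -14.8] turn [10.84 -1.59 -1.01]
```

```bash
python3 -m creep '[{"tx":0.035,"ty":0.0005,"tz":-0.005,"ax":5.5,"ay":-0.8,"az":-0.5,"fingers":0.0},{"tx":0.07,"ty":0.001,"tz":-0.012,"ax":10.8,"ay":-1.6,"az":-1.0,"fingers":0.0},{"tx":0.097,"ty":0.001,"tz":-0.015,"ax":10.8,"ay":-1.6,"az":-1.0,"fingers":0.0},{"tx":0.097,"ty":0.001,"tz":-0.015,"ax":10.8,"ay":-1.6,"az":-1.0,"fingers":0.0}]'
python3 - <<'E'
from h import *
n=Rc@np.array([-np.sin(np.radians(10)),0,np.cos(np.radians(10))])
k=W([-.0935,.048,.151])
p=k+n*.02
plan(p, Rtool(7.9,10))
c=cam("wrist");im=c["pixels"].copy()
for q in(.096,.048,-.048,-.096): 
    P=proj(c,W([-.0935,q,.151]))[0]; print(q,P.round(0))
    if abs(P).max()<560: cv2.circle(im,tuple(int(v) for v in P),3,(255,0,255),1)
cv2.imwrite("pics/w1.png",im)
cv2.imwrite("pics/t1.png",cv2.resize(cam("top")["pixels"][150:300,200:400],None,fx=4,fy=4))
E
```

```text
time_s: 2.5
tcp_pos: [0.4498, 0.0621, 0.1953]
eef_rot: [-1.2, 80.6, 7.2]
contact_force: [-0.6, 0.1, 0.5]
gripper_width: 0.0004
t 2.5 tcp [0.4498 0.0621 0.1953] w 0.0004 F [-0.6   0.05  0.5 ] j [  37.    -5.8  -37.9    6.1  -49.9 -122.2]
target [0.4599 0.0625 0.1707] shift mm [26.  -1.   5.9] turn [ 0.56 -0.63  0.11]
0.096 [336. 239.]
0.048 [273. 238.]
-0.048 [145. 237.]
-0.096 [ 82. 236.]
```

View pics/w1.png

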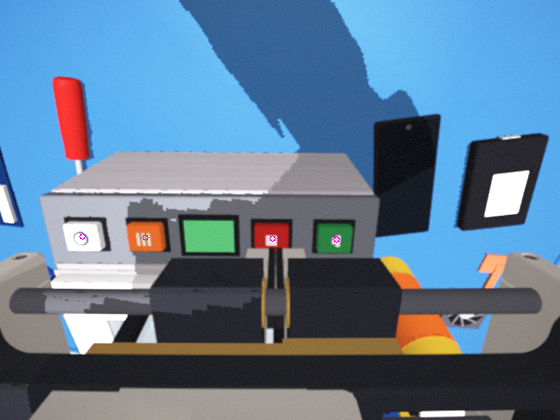

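View pics/t1.png

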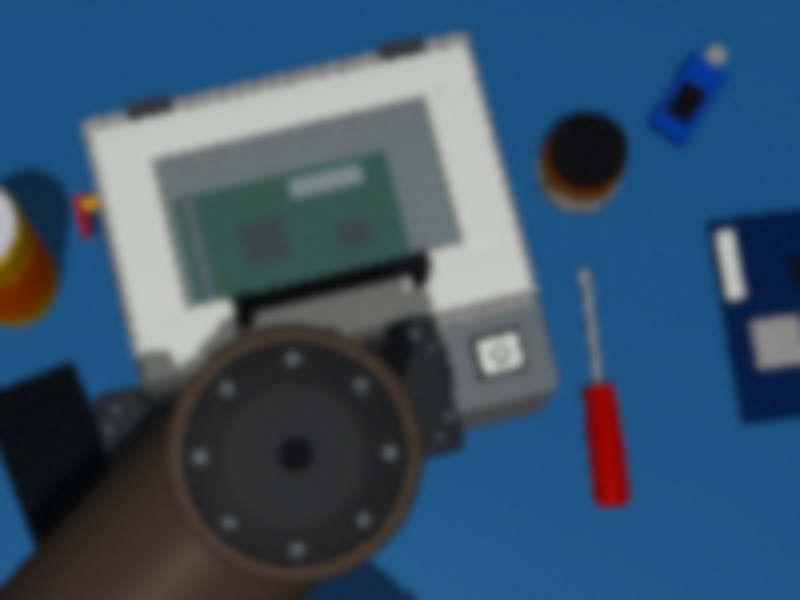

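Wrist view: the projected points sit on all four caps (red at (272,238)), and the closed fingers are just behind the red one. The calibration holds, so I'll go down along the panel normal to about 6 mm above the red key.

```bash
python3 -m creep '[{"tx":0.02,"ty":-0.001,"tz":0.006,"ax":0.5,"ay":-0.6,"az":0,"fingers":0.0},{"tx":0.038,"ty":-0.001,"tz":0.006,"ax":0.5,"ay":-0.6,"az":0,"fingers":0.0},{"tx":0.038,"ty":-0.001,"tz":0.006,"ax":0.5,"ay":-0.6,"az":0,"fingers":0.0},{"tx":0.038,"ty":-0.001,"tz":0.006,"ax":0.5,"ay":-0.6,"az":0,"fingers":0.0}]'
python3 - <<'E'
from h import *
plan(W([-.0935,.048,.151]), Rtool(7.9,10))
E
```

```text
time_s: 3.0
tcp_pos: [0.4652, 0.0646, 0.1636]
eef_rot: [0.1, 79.6, 8.0]
contact_force: [0.5, -0.7, 0.2]
gripper_width: 0.0002
t 3.0 tcp [0.4652 0.0646 0.1636] w 0.0002 F [ 0.48 -0.65  0.23] j [  36.2   -2.7  -40.3    7.1  -43.4 -123. ]
target [0.4633 0.063  0.151 ] shift mm [12.  -1.3 -4.4] turn [ 0.07  0.36 -0.02]
```

```bash
python3 -m creep '[{"tx":0.006,"ty":-0.001,"tz":-0.004,"ax":0,"ay":0.3,"az":0,"fingers":0.0},{"tx":0.006,"ty":-0.001,"tz":-0.004,"ax":0,"ay":0.3,"az":0,"fingers":0.0},{"tx":0.01,"ty":-0.001,"tz":-0.004,"ax":0,"ay":0.3,"az":0,"fingers":0.0},{"tx":0.01,"ty":-0.001,"tz":-0.004,"ax":0,"ay":0.3,"az":0,"fingers":0.0}]'
python3 - <<'E'
from h import *
plan(W([-.0935,.048,.151]), Rtool(7.9,10))
E
```

```text
time_s: 3.4
tcp_pos: [0.4623, 0.0628, 0.1513]
eef_rot: [-0.0, 80.0, 8.0]
contact_force: [-1.3, 0.4, 0.3]
gripper_width: 0.0005
t 3.4 tcp [0.4623 0.0628 0.1513] w 0.0005 F [-1.26  0.37  0.32] j [  36.    -1.9  -41.3    7.   -42.  -123. ]
target [0.4633 0.063  0.151 ] shift mm [0.5 0.  0.9] turn [ 0.05 -0.03 -0.01]
```

```bash
python3 -m creep '[{"tx":0.003,"ty":0,"tz":0.0005,"ax":0,"ay":0,"az":0,"fingers":0.0},{"tx":0.006,"ty":0,"tz":0.0005,"ax":0,"ay":0,"az":0,"fingers":0.0},{"tx":0.006,"ty":0,"tz":0.0005,"ax":0,"ay":0,"az":0,"fingers":0.0},{"tx":0.006,"ty":0,"tz":0.0005,"ax":0,"ay":0,"az":0,"fingers":0.0}]'
python3 - <<'E'
from h import *
plan(W([-.0935,.048,.151]), Rtool(7.9,10))
E
```

```text
time_s: 3.8
tcp_pos: [0.4639, 0.0631, 0.1461]
eef_rot: [-0.0, 80.0, 7.9]
contact_force: [-7.2, 0.5, 11.0]
gripper_width: 0.0005
t 3.8 tcp [0.4639 0.0631 0.1461] w 0.0005 F [-7.17  0.51 11.01] j [  35.9   -1.3  -41.7    7.1  -41.1 -123. ]
target [0.4633 0.063  0.151 ] shift mm [-4.9  0.   0.3] turn [ 0.06 -0.01 -0.  ]
```

Force is about 13 N and the tip is 5 mm below key-top height, so the red key is bottomed. Releasing it.

```bash
python3 -m creep '[{"tx":-0.01,"ty":0,"tz":0,"ax":0,"ay":0,"az":0,"fingers":0.0},{"tx":-0.03,"ty":0,"tz":0,"ax":0,"ay":0,"az":0,"fingers":0.0},{"tx":-0.03,"ty":0,"tz":0,"ax":0,"ay":0,"az":0,"fingers":0.0},{"tx":-0.03,"ty":0,"tz":0,"ax":0,"ay":0,"az":0,"fingers":0.0}]'
python3 - <<'E'
from h import *
plan(W([-.0935,-.048,.151]), Rtool(7.9,10))
c=cam("wrist");cv2.imwrite("pics/w2.png",c["pixels"])
E
```

```text
time_s: 4.2
tcp_pos: [0.4589, 0.0626, 0.1756]
eef_rot: [0.2, 80.0, 8.2]
contact_force: [-1.0, -0.6, -1.3]
gripper_width: 0.0003
t 4.2 tcp [0.4589 0.0626 0.1756] w 0.0003 F [-1.02 -0.64 -1.31] j [  36.4   -4.   -39.5    6.6  -45.8 -122.6]
target [ 0.4765 -0.0321  0.151 ] shift mm [ 24.9 -96.2  -0.1] turn [ 0.05  0.04 -0.05]
```

View pics/w2.png

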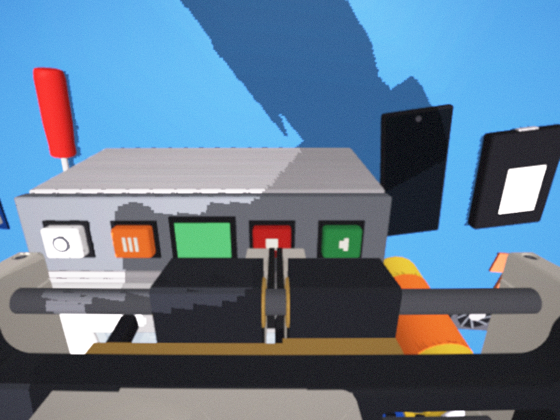

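The picture shows the red key at (272,237), up level with the others, with nothing else disturbed. Now to the orange key, 96 mm in tool −y.

```bash
python3 -m creep '[{"tx":0,"ty":-0.04,"tz":0,"ax":0,"ay":0,"az":0,"fingers":0.0},{"tx":0,"ty":-0.08,"tz":0,"ax":0,"ay":0,"az":0,"fingers":0.0},{"tx":0,"ty":-0.096,"tz":0,"ax":0,"ay":0,"az":0,"fingers":0.0},{"tx":0.01,"ty":-0.096,"tz":0,"ax":0,"ay":0,"az":0,"fingers":0.0},{"tx":0.015,"ty":-0.096,"tz":0,"ax":0,"ay":0,"az":0,"fingers":0.0}]'
python3 - <<'E'
from h import *
plan(W([-.0935,-.048,.151]), Rtool(7.9,10))
E
```

```text
time_s: 4.75
tcp_pos: [0.474, -0.0328, 0.1589]
eef_rot: [-0.0, 80.1, 7.8]
contact_force: [0.3, 0.4, 0.6]
gripper_width: 0.0005
t 4.75 tcp [ 0.474  -0.0328  0.1589] w 0.0005 F [0.27 0.37 0.6 ] j [  21.9   -1.2  -38.1    3.5  -43.6 -106.4]
target [ 0.4765 -0.0321  0.151 ] shift mm [8.2 0.4 1.2] turn [-0.05 -0.12  0.01]
```

```bash
python3 -m creep '[{"tx":0.006,"ty":0.0005,"tz":0.001,"ax":0,"ay":0,"az":0,"fingers":0.0},{"tx":0.01,"ty":0.0005,"tz":0.001,"ax":0,"ay":0,"az":0,"fingers":0.0},{"tx":0.0145,"ty":0.0005,"tz":0.001,"ax":0,"ay":0,"az":0,"fingers":0.0},{"tx":0.0145,"ty":0.0005,"tz":0.001,"ax":0,"ay":0,"az":0,"fingers":0.0},{"tx":0.0145,"ty":0.0005,"tz":0.001,"ax":0,"ay":0,"az":0,"fingers":0.0}]'
python3 - <<'E'
from h import *
plan(W([-.0935,-.048,.151]), Rtool(7.9,10))
E
```

```text
time_s: 5.25
tcp_pos: [0.4776, -0.0309, 0.1463]
eef_rot: [0.0, 80.0, 8.0]
contact_force: [-4.7, 1.4, 5.8]
gripper_width: 0.0004
t 5.25 tcp [ 0.4776 -0.0309  0.1463] w 0.0004 F [-4.73  1.41  5.77] j [  21.9   -0.   -38.9    3.6  -41.5 -106.4]
target [ 0.4765 -0.0321  0.151 ] shift mm [-4.8 -1.1 -0.5] turn [ 0.1  -0.04 -0.02]
```

```bash
python3 -m creep '[{"tx":0.001,"ty":0,"tz":0,"ax":0,"ay":0,"az":0,"fingers":0.0},{"tx":0.001,"ty":0,"tz":0,"ax":0,"ay":0,"az":0,"fingers":0.0}]';  python3 -m creep '[{"tx":-0.01,"ty":0,"tz":0,"ax":0,"ay":0,"az":0,"fingers":0.0},{"tx":-0.03,"ty":0,"tz":0,"ax":0,"ay":0,"az":0,"fingers":0.0},{"tx":-0.03,"ty":0,"tz":0,"ax":0,"ay":0,"az":0,"fingers":0.0},{"tx":-0.03,"ty":0,"tz":0,"ax":0,"ay":0,"az":0,"fingers":0.0}]'
python3 - <<'E'
from h import *
plan(W([-.0935,-.096,.151]), Rtool(7.9,10))
c=cam("wrist");cv2.imwrite("pics/w3.png",c["pixels"])
E
```

```text
time_s: 5.45
tcp_pos: [0.4778, -0.0309, 0.1461]
eef_rot: [0.0, 80.0, 8.0]
contact_force: [-10.8, 3.7, 15.9]
gripper_width: 0.0006
time_s: 5.85
tcp_pos: [0.4733, -0.0316, 0.1752]
eef_rot: [0.2, 79.9, 8.1]
contact_force: [-0.1, -0.2, 0.2]
gripper_width: 0.0006
t 5.85 tcp [ 0.4733 -0.0316  0.1752] w 0.0006 F [-0.14 -0.15  0.16] j [  22.1   -2.5  -36.9    3.4  -45.9 -106.3]
target [ 0.4831 -0.0796  0.151 ] shift mm [ 24.4 -48.9  -1.2] turn [ 0.08  0.06 -0.04]
```

View pics/w3.png

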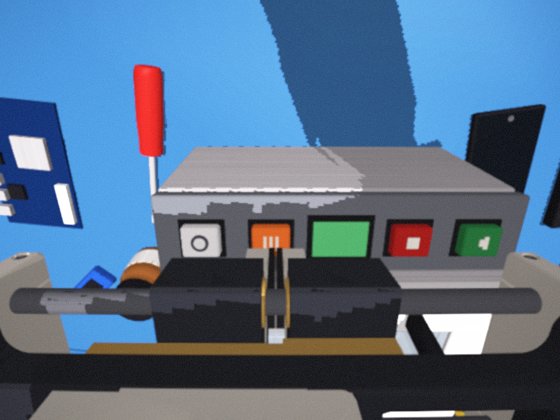

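The orange key bottomed (17 N) and is up again at (270,237), with red up at (410,240). The white key is next.

```bash
python3 -m creep '[{"tx":0,"ty":-0.03,"tz":-0.001,"ax":0,"ay":0,"az":0,"fingers":0.0},{"tx":0,"ty":-0.049,"tz":-0.001,"ax":0,"ay":0,"az":0,"fingers":0.0},{"tx":0,"ty":-0.049,"tz":-0.001,"ax":0,"ay":0,"az":0,"fingers":0.0},{"tx":0.01,"ty":-0.049,"tz":-0.001,"ax":0,"ay":0,"az":0,"fingers":0.0},{"tx":0.015,"ty":-0.049,"tz":-0.001,"ax":0,"ay":0,"az":0,"fingers":0.0}]'
python3 - <<'E'
from h import *
plan(W([-.0935,-.096,.151]), Rtool(7.9,10))
E
```

```text
time_s: 6.4
tcp_pos: [0.4808, -0.0801, 0.1583]
eef_rot: [0.1, 80.1, 8.0]
contact_force: [-0.2, -0.1, -0.6]
gripper_width: 0.0007
t 6.4 tcp [ 0.4808 -0.0801  0.1583] w 0.0007 F [-0.21 -0.1  -0.56] j [ 14.7   0.3 -35.9   1.6 -43.9 -97.8]
target [ 0.4831 -0.0796  0.151 ] shift mm [7.6 0.1 1. ] turn [ 0.04 -0.11 -0.02]
```

```bash
python3 -m creep '[{"tx":0.006,"ty":0,"tz":0.001,"ax":0,"ay":0,"az":0,"fingers":0.0},{"tx":0.01,"ty":0,"tz":0.001,"ax":0,"ay":0,"az":0,"fingers":0.0},{"tx":0.0145,"ty":0,"tz":0.001,"ax":0,"ay":0,"az":0,"fingers":0.0},{"tx":0.0145,"ty":0,"tz":0.001,"ax":0,"ay":0,"az":0,"fingers":0.0},{"tx":0.0145,"ty":0,"tz":0.001,"ax":0,"ay":0,"az":0,"fingers":0.0}]'
python3 - <<'E'
from h import *
plan(W([-.0935,-.096,.151]), Rtool(7.9,10))
E
```

```text
time_s: 6.9
tcp_pos: [0.4845, -0.0795, 0.1462]
eef_rot: [0.1, 80.0, 8.0]
contact_force: [-7.6, 3.8, 10.7]
gripper_width: 0.0005
t 6.9 tcp [ 0.4845 -0.0795  0.1462] w 0.0005 F [-7.57  3.84 10.75] j [ 14.6   1.5 -36.6   1.7 -42.  -97.8]
target [ 0.4831 -0.0796  0.151 ] shift mm [-5.   0.1 -0.6] turn [ 0.08 -0.03 -0.02]
```

```bash
python3 -m creep '[{"tx":-0.01,"ty":0,"tz":0,"ax":0,"ay":0,"az":0,"fingers":0.0},{"tx":-0.03,"ty":0,"tz":0,"ax":0,"ay":0,"az":0,"fingers":0.0},{"tx":-0.06,"ty":0,"tz":0,"ax":0,"ay":0,"az":0,"fingers":0.0},{"tx":-0.1,"ty":0,"tz":0,"ax":0,"ay":0,"az":0,"fingers":0.0},{"tx":-0.14,"ty":0,"tz":0,"ax":0,"ay":0,"az":0,"fingers":0.03}]'
python3 - <<'E'
from h import *
print(W([-.035,0,.204]))
plan(W([-.035,0,.29]), Rtool(97.9,0))
c=cam("wrist");cv2.imwrite("pics/w4.png",c["pixels"])
E
```

```text
time_s: 7.4
tcp_pos: [0.4602, -0.0833, 0.2852]
eef_rot: [-0.1, 80.0, 7.9]
contact_force: [0.8, 0.4, -0.4]
gripper_width: 0.0041
[0.52783217 0.02348944 0.204     ]
t 7.4 tcp [ 0.4602 -0.0833  0.2852] w 0.0041 F [ 0.79  0.44 -0.37] j [ 15.   -8.1 -25.9   1.4 -62.4 -97.6]
target [0.5278 0.0235 0.29  ] shift mm [ 9.4 96.4 81.4] turn [-89.69   7.82   7.82]
```

View pics/w4.png

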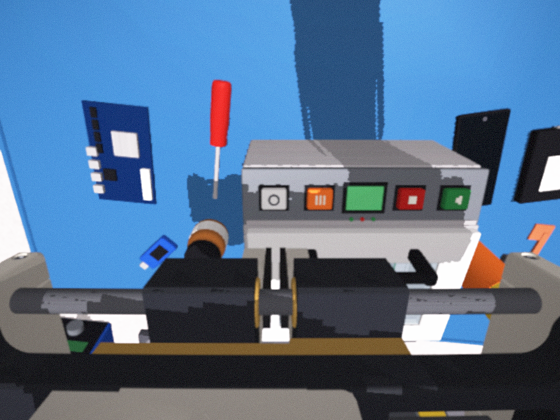

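All four keys are up (row at v≈198, u from 273 to 455). Now I turn the jaws across the bar, above the handle.

```bash
python3 -m creep '[{"tx":0,"ty":0.015,"tz":0.013,"ax":-8.5,"ay":0.7,"az":0.7,"fingers":0.05},{"tx":0,"ty":0.03,"tz":0.026,"ax":-17,"ay":1.5,"az":1.5,"fingers":0.05},{"tx":0,"ty":0.045,"tz":0.039,"ax":-25.5,"ay":2.2,"az":2.2,"fingers":0.05},{"tx":0,"ty":0.06,"tz":0.052,"ax":-34,"ay":3,"az":3,"fingers":0.05},{"tx":0,"ty":0.075,"tz":0.065,"ax":-42.5,"ay":3.7,"az":3.7,"fingers":0.05}]'
python3 - <<'E'
from h import *
plan(W([-.035,0,.26]), Rtool(97.9,0))
E
```

```text
time_s: 7.95
tcp_pos: [0.5143, 0.0006, 0.2952]
eef_rot: [-21.7, 84.3, 29.3]
contact_force: [-0.1, -0.2, 0.5]
gripper_width: 0.0461
t 7.95 tcp [0.5143 0.0006 0.2952] w 0.0461 F [-0.11 -0.2   0.46] j [ 21.3  -0.3 -16.1  -0.8 -68.6 -60.1]
target [0.5278 0.0235 0.26  ] shift mm [37.3  5.2 23. ] turn [-46.85   4.12   4.14]
```

```bash
python3 -m creep '[{"tx":0,"ty":0.005,"tz":0.01,"ax":-8.5,"ay":0.7,"az":0.7,"fingers":0.05},{"tx":0,"ty":0.005,"tz":0.023,"ax":-17,"ay":1.5,"az":1.5,"fingers":0.05},{"tx":0,"ty":0.005,"tz":0.023,"ax":-25.5,"ay":2.2,"az":2.2,"fingers":0.05},{"tx":0,"ty":0.005,"tz":0.023,"ax":-34,"ay":3,"az":3,"fingers":0.05},{"tx":0.01,"ty":0.005,"tz":0.023,"ax":-42.5,"ay":3.7,"az":3.7,"fingers":0.05}]'; python3 -m creep '[{"tx":0,"ty":0,"tz":0,"ax":-4,"ay":0.4,"az":0.4,"fingers":0.05},{"tx":0,"ty":0,"tz":0,"ax":-4,"ay":0.4,"az":0.4,"fingers":0.05},{"tx":0,"ty":0,"tz":0,"ax":-4,"ay":0.4,"az":0.4,"fingers":0.05}]'
python3 - <<'E'
from h import *
plan(W([-.035,0,.185]), Rtool(97.9,0))
c=cam("wrist");im=c["pixels"].copy()
for q in(-.05,0,.05):
  P=proj(c,W([-.035,q,.204]))[0];print(P);cv2.circle(im,tuple(int(v) for v in P.clip(-999,999)),3,(255,0,255),1)
cv2.imwrite("pics/w5.png",im)
c=cam("scene");im=c["pixels"].copy()
cv2.imwrite("pics/s5.png",cv2.resize(im[80:280,150:400],None,fx=3,fy=3))
E
```

```text
time_s: 8.45
tcp_pos: [0.5262, 0.0215, 0.288]
eef_rot: [-51.6, 89.3, 42.0]
contact_force: [-0.7, 0.3, -0.5]
gripper_width: 0.05
time_s: 8.75
tcp_pos: [0.5254, 0.0214, 0.287]
eef_rot: [-69.6, 89.9, 27.5]
contact_force: [-0.0, -0.3, 0.6]
gripper_width: 0.05
t 8.75 tcp [0.5254 0.0214 0.287 ] w 0.05 F [-0.05 -0.26  0.56] j [ 23.7   4.3 -12.4  -0.  -73.2 -16.6]
target [0.5278 0.0235 0.185 ] shift mm [102.   -2.5   1.7] turn [-0.82  0.02  0.06]
[272.6485122  159.33268508]
[273.59649981 217.22673203]
[274.43987326 268.59770183]
```

View pics/w5.png

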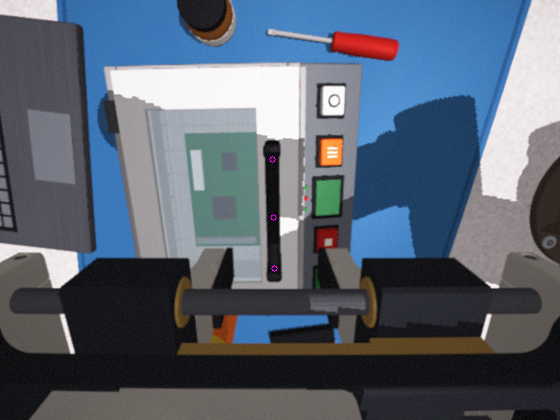

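View pics/s5.png

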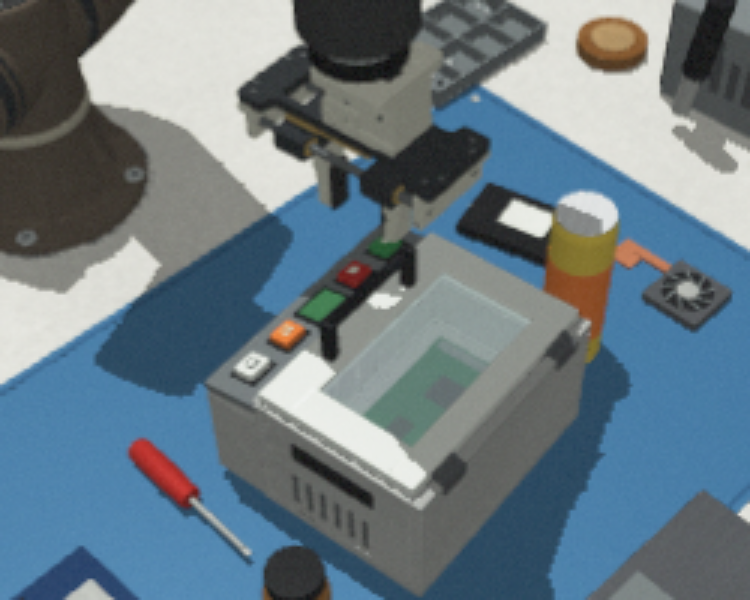

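The predicted bar points lie on the bar (centre (273,217)) between the jaws, with all keys up and nothing displaced. Going down to the grasp.

```bash
python3 -m creep '[{"tx":0.035,"ty":-0.0025,"tz":0.002,"ax":-0.8,"ay":0,"az":0,"fingers":0.05},{"tx":0.065,"ty":-0.0025,"tz":0.002,"ax":-0.8,"ay":0,"az":0,"fingers":0.05},{"tx":0.085,"ty":-0.0025,"tz":0.002,"ax":-0.8,"ay":0,"az":0,"fingers":0.05},{"tx":0.1,"ty":-0.0025,"tz":0.002,"ax":-0.8,"ay":0,"az":0,"fingers":0.05},{"tx":0.1,"ty":-0.0025,"tz":0.002,"ax":-0.8,"ay":0,"az":0,"fingers":0.05}]'
python3 - <<'E'
from h import *
plan(W([-.035,0,.185]), Rtool(97.9,0))
E
```

```text
time_s: 9.35
tcp_pos: [0.5264, 0.0232, 0.1851]
eef_rot: [90.9, 89.9, -171.2]
contact_force: [-0.3, -0.1, 0.6]
gripper_width: 0.05
t 9.35 tcp [0.5264 0.0232 0.1851] w 0.05 F [-0.32 -0.1   0.61] j [ 23.8   8.6 -21.2  -0.  -60.3 -15.9]
target [0.5278 0.0235 0.185 ] shift mm [ 0.1 -1.5  0.1] turn [ 0.01 -0.   -0.14]
```

Close gently on the bar.

```bash
python3 -m creep '[{"tx":0,"ty":-0.0015,"tz":0,"ax":0,"ay":0,"az":0,"fingers":0.03},{"tx":0,"ty":-0.0015,"tz":0,"ax":0,"ay":0,"az":0,"fingers":0.02},{"tx":0,"ty":-0.0015,"tz":0,"ax":0,"ay":0,"az":0,"fingers":0.008},{"tx":0,"ty":-0.0015,"tz":0,"ax":0,"ay":0,"az":0,"fingers":0.004},{"tx":0,"ty":-0.0015,"tz":0,"ax":0,"ay":0,"az":0,"fingers":0.004}]' 20;python3 -m creep '[{"tx":0,"ty":0,"tz":0,"ax":0,"ay":0,"az":0,"fingers":0.004},{"tx":0,"ty":0,"tz":0,"ax":0,"ay":0,"az":0,"fingers":0.004}]' 20
python3 - <<'E'
from h import *
plan(W([-.035,0,.185]), Rtool(97.9,0))
c=cam("scene");im=c["pixels"].copy()
cv2.imwrite("pics/s6.png",cv2.resize(im[80:280,150:400],None,fx=3,fy=3))
E
```

```text
time_s: 9.85
tcp_pos: [0.5293, 0.0239, 0.1873]
eef_rot: [-71.0, 89.9, 27.0]
contact_force: [-0.2, 0.3, -0.6]
gripper_width: 0.0155
time_s: 10.05
tcp_pos: [0.5275, 0.0235, 0.187]
eef_rot: [84.7, 89.9, -177.3]
contact_force: [-6.2, 0.3, 6.0]
gripper_width: 0.0111
t 10.05 tcp [0.5275 0.0235 0.187 ] w 0.0111 F [-6.25  0.33  5.99] j [ 23.8   8.6 -21.   -0.  -60.6 -15.8]
target [0.5278 0.0235 0.185 ] shift mm [ 2.  -0.3 -0. ] turn [ 0.08  0.01 -0.12]
```

View pics/s6.png

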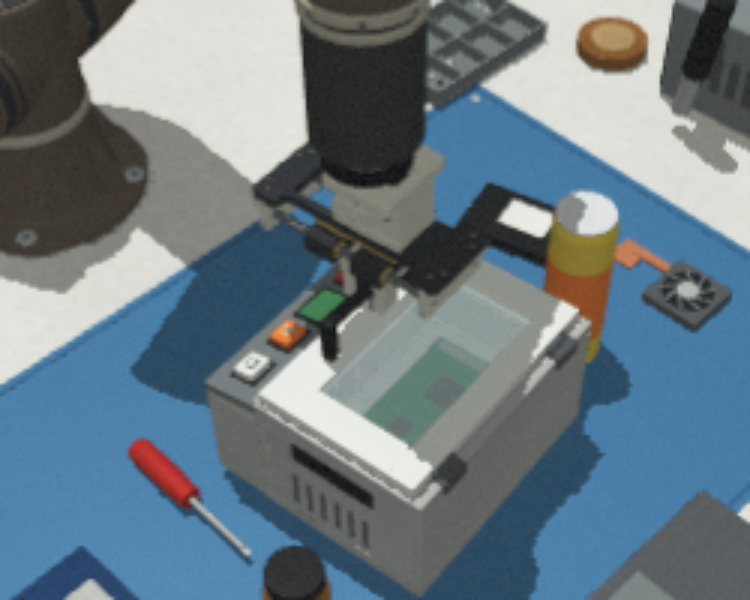

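Grip confirmed: 11 mm opening on the 12 mm bar, lid still shut. I'll tabulate the arc in tool axes.

Run:
```python
import numpy as np
R=np.hypot(.143,.052);p0=np.degrees(np.arctan2(.052,-.143))
f=lambda th:np.array([-np.sin(np.radians(p0-th)),-np.cos(np.radians(p0-th))])*R*1000
for a in(0,20,40):
  for t in range(4,21,4): print(a,a+t,(f(a+t)-f(a)).round(1))
```

```text
0 4 [-9.8 -4. ]
0 8 [-19.4  -8.6]
0 12 [-28.6 -13.9]
0 16 [-37.4 -19.9]
0 20 [-45.8 -26.4]
20 24 [-7.9 -7.1]
20 28 [-15.3 -14.7]
20 32 [-22.1 -22.9]
20 36 [-28.3 -31.5]
20 40 [-34.  -40.5]
40 44 [-5.  -9.4]
40 48 [ -9.3 -19.1]
40 52 [-12.9 -29.1]
40 56 [-15.9 -39.3]
40 60 [-18.1 -49.7]
```

```bash
python3 -m creep '[{"tx":-0.0098,"ty":-0.004,"tz":0,"ax":0,"ay":0,"az":0,"fingers":0.004},{"tx":-0.0194,"ty":-0.0086,"tz":0,"ax":0,"ay":0,"az":0,"fingers":0.004},{"tx":-0.0286,"ty":-0.0139,"tz":0,"ax":0,"ay":0,"az":0,"fingers":0.004},{"tx":-0.0374,"ty":-0.0199,"tz":0,"ax":0,"ay":0,"az":0,"fingers":0.004},{"tx":-0.0458,"ty":-0.0264,"tz":0,"ax":0,"ay":0,"az":0,"fingers":0.004}]' 25
cat >> h.py <<'E'
def lid():
    s=r.get_state(); R0=Rn.from_euler('xyz',s["eef_rot"],degrees=True).as_matrix()
    g=s["tcp_pos"]-R0[:,0]*r.hold_point_z
    c=Rc.T@(g-O)-[.108,0,.152]
    print("grasp cleaner",(c*1000).round(1),"rad",round(np.hypot(c[0],c[2])*1000,1),"lid deg",(160.02-np.degrees(np.arctan2(c[2],c[0]))).round(1),"w",round(s["gripper_width"],4),"F",s["contact_force"].round(1),"M",s["moment"].round(2),"qd",abs(s["qd"]).max().round(2))
E
python3 -c "
from h import *
lid()
plan(W([.108-.0265,0,.152+.150-.019]),Rtool(97.9,0))"
```

```text
time_s: 10.6
tcp_pos: [0.5523, 0.0269, 0.2329]
eef_rot: [88.4, 89.7, -173.6]
contact_force: [-13.6, 1.3, 5.9]
gripper_width: 0.011
grasp cleaner [-118.2    0.    99.7] rad 154.6 lid deg 20.2 w 0.011 F [-13.6   1.3   5.9] M [ 0.49  4.84 -0.02] qd 14.91
t 10.6 tcp [0.5523 0.0269 0.2329] w 0.011 F [-13.6    1.32   5.93] j [ 23.    9.  -14.   -0.1 -67.2 -15. ]
target [0.6432 0.0395 0.283 ] shift mm [-50.7 -91.5  -0.2] turn [ 0.07  0.01 -0.33]
```

```bash
python3 -m creep '[{"tx":-0.0085,"ty":-0.006,"tz":0,"ax":0,"ay":0,"az":0,"fingers":0.004},{"tx":-0.016,"ty":-0.0137,"tz":0,"ax":0,"ay":0,"az":0,"fingers":0.004},{"tx":-0.0228,"ty":-0.0219,"tz":0,"ax":0,"ay":0,"az":0,"fingers":0.004},{"tx":-0.029,"ty":-0.0305,"tz":0,"ax":0,"ay":0,"az":0,"fingers":0.004},{"tx":-0.0347,"ty":-0.0395,"tz":0,"ax":0,"ay":0,"az":0,"fingers":0.004}]' 25
python3 -c "
from h import *
lid()
plan(W([.108-.0265,0,.152+.150-.019]),Rtool(97.9,0))
cv2.imwrite('pics/s7.png',cv2.resize(cam('scene')['pixels'][80:280,150:400],None,fx=3,fy=3))
lid()"
```

```text
time_s: 11.1
tcp_pos: [0.5933, 0.0325, 0.2694]
eef_rot: [108.9, 89.9, -153.1]
contact_force: [-8.8, -0.2, 8.3]
gripper_width: 0.0109
grasp cleaner [-7.690e+01 -1.000e-01  1.362e+02] rad 156.4 lid deg 40.6 w 0.0109 F [-8.8 -0.2  8.3] M [-0.14  3.45 -0.02] qd 16.37
t 11.1 tcp [0.5933 0.0325 0.2694] w 0.0109 F [-8.76 -0.22  8.33] j [ 22.   11.6  -6.1   0.  -72.4 -14. ]
target [0.6432 0.0395 0.283 ] shift mm [-13.7 -50.4   0. ] turn [ 0.11 -0.02 -0.06]
grasp cleaner [-7.510e+01 -1.000e-01  1.371e+02] rad 156.3 lid deg 41.3 w 0.0114 F [-6.8  0.  14.4] M [ 0.15  3.37 -0.  ] qd 1.68
```

View pics/s7.png

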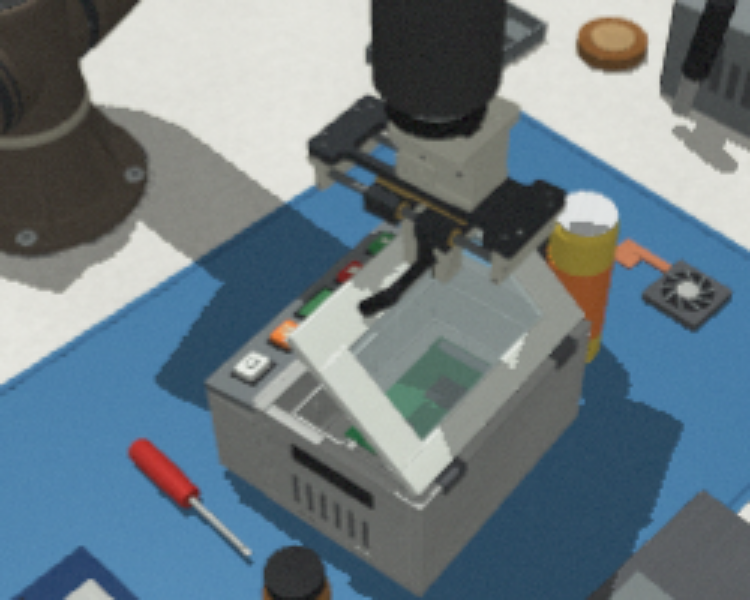

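Lid at about 41°, bar still between the fingers at (410,290) in the crop, can and others untouched. The final 20° next, slightly outward to relieve the force.

```bash
python3 -m creep '[{"tx":-0.006,"ty":-0.009,"tz":0,"ax":0,"ay":0,"az":0,"fingers":0.004},{"tx":-0.0103,"ty":-0.0185,"tz":0,"ax":0,"ay":0,"az":0,"fingers":0.004},{"tx":-0.0139,"ty":-0.0285,"tz":0,"ax":0,"ay":0,"az":0,"fingers":0.004},{"tx":-0.0165,"ty":-0.0385,"tz":0,"ax":0,"ay":0,"az":0,"fingers":0.004},{"tx":-0.0185,"ty":-0.048,"tz":0,"ax":0,"ay":0,"az":0,"fingers":0.004}]' 25
python3 -m creep '[{"tx":0,"ty":0,"tz":0,"ax":0,"ay":0,"az":0,"fingers":0.004},{"tx":0,"ty":0,"tz":0,"ax":0,"ay":0,"az":0,"fingers":0.004}]' 25
python3 -c "
from h import *
lid()
plan(W([.108-.0265,0,.152+.150-.019]),Rtool(97.9,0))
s=cam('scene');t=cam('top');w=cam('wrist')
cv2.imwrite('pics/s8.png',cv2.resize(s['pixels'][80:280,150:400],None,fx=3,fy=3))
cv2.imwrite('pics/t8.png',cv2.resize(t['pixels'][130:280,180:380],None,fx=4,fy=4))
cv2.imwrite('pics/w8.png',w['pixels'])
lid()"
```

```text
time_s: 11.65
tcp_pos: [0.6427, 0.0392, 0.2874]
eef_rot: [-107.3, 89.9, -9.3]
contact_force: [-3.9, -2.2, 4.9]
gripper_width: 0.0113
time_s: 11.85
tcp_pos: [0.6431, 0.0392, 0.2872]
eef_rot: [-104.2, 89.8, -6.2]
contact_force: [-3.7, -1.8, 5.9]
gripper_width: 0.0113
grasp cleaner [-26.7  -0.2 154. ] rad 156.3 lid deg 60.2 w 0.0113 F [-3.7 -1.8  5.9] M [-0.76  0.95 -0.  ] qd 0.43
t 11.85 tcp [0.6431 0.0392 0.2872] w 0.0113 F [-3.69 -1.77  5.94] j [ 20.9  15.8   1.8   0.1 -75.8 -12.9]
target [0.6432 0.0395 0.283 ] shift mm [ 4.2 -0.1  0.3] turn [ 0.09 -0.04  0.15]
grasp cleaner [-26.9  -0.2 154. ] rad 156.3 lid deg 60.1 w 0.0113 F [-2.6 -2.9  6. ] M [-0.77  0.91  0.03] qd 0.1
```

View pics/s8.png

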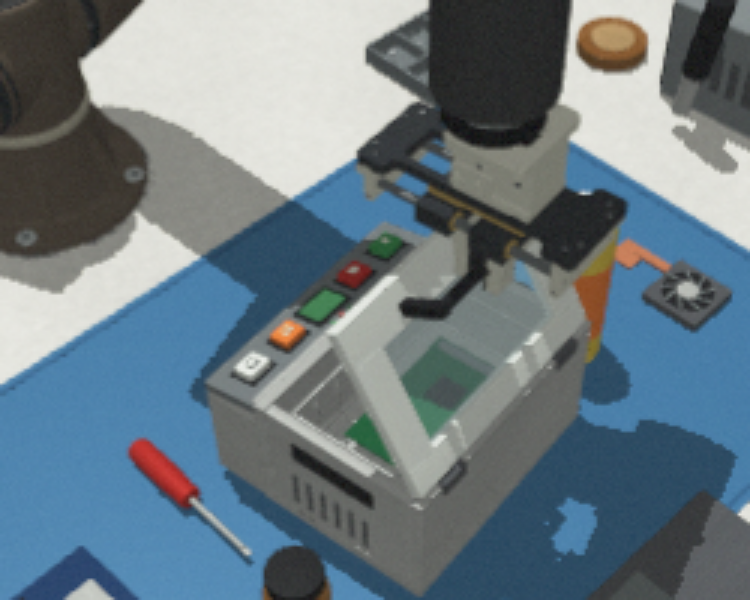

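View pics/t8.png

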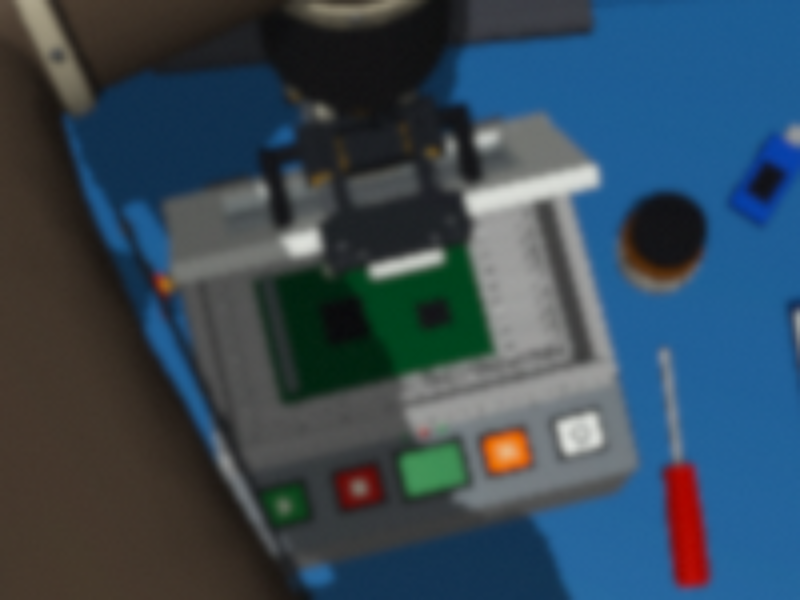

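View pics/w8.png

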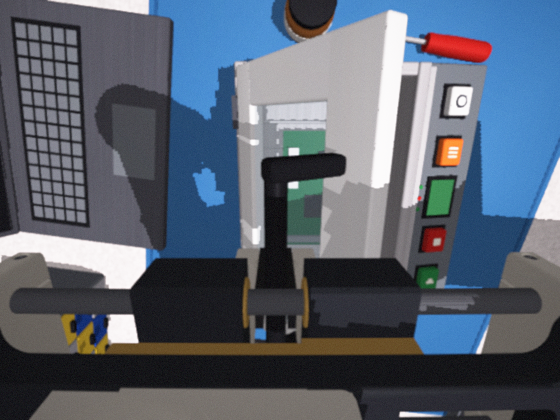

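Lid stands near 60° with the bar in the fingers; the bar corner is at (270,165) in the wrist view. All four keys are up. To check the angle independently, I'll fit a plane to the lid face in the wrist depth image.

Run:
```python
from h import *
w=cam("wrist")
def fit(c,poly,nm):
    m=np.zeros((420,560),np.uint8);cv2.fillPoly(m,[np.array(poly,np.int32)],255)
    v,u=np.nonzero((m>0)&(c["depth"]>0)); P=(dep(c,np.c_[u,v])-O)@Rc
    g=np.ones(len(P),bool)
    for _ in range(5):
        q=P[g].mean(0);n=np.linalg.svd(P[g]-q,full_matrices=False)[2][2]; n*=np.sign(n[0]+n[2]); d=(P-q)@n; g=abs(d)<.003
    print(nm,len(P),g.sum(),"n",n.round(3),"mean",q.round(3),"angle",np.degrees(np.arctan2(n[0],n[2])).round(1),"perp dist of hinge",(np.array([.108,0,.152])-q)@n)
fit(w,[(340,50),(380,30),(372,240),(335,240)],"wrist")
s=cam("scene")
fit(s,[(264,192),(272,187),(288,225),(292,240),(283,235)],"scene")
t=cam("top")
p=tri(t,[[330,174]],s,[[260,192]])[0];print("corner",((p[:3]-O)@Rc).round(3),p[3].round(4))
lid()
```

```text
wrist 7839 7669 n [0.863 0.006 0.506] mean [ 0.041 -0.07   0.292] angle 59.6 perp dist of hinge -0.01256283355905831
scene 508 476 n [0.867 0.002 0.499] mean [ 0.071 -0.114  0.236] angle 60.1 perp dist of hinge -0.009685086672173668
corner [ 0.029 -0.127  0.292] 0.0014
grasp cleaner [-27.   -0.2 154. ] rad 156.3 lid deg 60.1 w 0.0111 F [-2.7 -1.7  6.6] M [-0.8   0.85  0.02] qd 0.14
```

The lid is at 59.6–60.1° by two independent plane fits and 60.1° by kinematics. A short settle, then hand in.

```bash
python3 -m creep '[{"tx":0,"ty":0,"tz":0,"ax":0,"ay":0,"az":0,"fingers":0.004},{"tx":0,"ty":0,"tz":0,"ax":0,"ay":0,"az":0,"fingers":0.004},{"tx":0,"ty":0,"tz":0,"ax":0,"ay":0,"az":0,"fingers":0.004},{"tx":0,"ty":0,"tz":0,"ax":0,"ay":0,"az":0,"fingers":0.004},{"tx":0,"ty":0,"tz":0,"ax":0,"ay":0,"az":0,"fingers":0.004}]' 25
python3 -c "
from h import *
lid()
print(order.close_job())"
```

```text
time_s: 12.65
tcp_pos: [0.6428, 0.0392, 0.2872]
eef_rot: [-103.1, 89.9, -5.1]
contact_force: [-2.4, -2.2, 4.8]
gripper_width: 0.0111
grasp cleaner [-27.   -0.2 154. ] rad 156.3 lid deg 60.1 w 0.0111 F [-2.4 -2.2  4.8] M [-0.83  0.85  0.04] qd 0.09
the job is handed in; nothing more can be done
None
```

I pressed the red, orange and white keys in that order. Each went 5 mm down with 13–19 N on the tip, well past the 4 N spring, and came up again before the next, with the lid shut. I then gripped the handle bar, swung the lid open along its arc and handed in at 12.65 s, still holding it.

**Last checks:**
- **Lid angle:** plane fits to the lid gave 59.6° (wrist camera) and 60.1° (scene camera), and the gripper position gave 60.1°. The lid was steady, with the bar held at an 11 mm opening.
- **Keys:** all four were up in the last pictures, and I never touched the green key.
- **Bystanders:** everything visible looked undisturbed. The can and phone were partly or fully hidden by the arm in the last views, and I judged this by eye without measuring shifts.

**Disagreement:** during the lift the measured grip radius was about 156 mm against the expected 152 mm. The side force reached about 16 N, far below the limits, so the bar probably sits about 4 mm off the grasp point. The angle checks are not affected.

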